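# Set out the weighing place on a laboratory bench

### The job

Get the bench mat ready for weighing a sample: put the empty metal dish on the middle of the balance's pan and only then stand the brass weight in the middle of the dish, setting both down gently, and stand the white beaker in the middle of the stirrer's plate. Stand the tall jar on the mat midway between the middle of the balance's pan and the middle of the stirrer's plate, and the squat jar straight behind the tall one (on the side away from the robot, square to the line from balance to stirrer) with a gap of about 3 cm between the two jars. Leave everything upright, and do not shift the pipette-tip box or the petri dish.

Things in the scene. Friction and masses are not known exactly. Their poses are not given: they have to be found in the camera images.
- mat: Grey-blue bench mat, fixed, 500 (y) x 230 (x) x 3 mm; the balance and the stirrer stand on its two ends. Origin: underside, exactly midway between the pan's and the plate's centres; the mat reaches 80 mm before and 150 mm behind it. x away from the robot (behind), y left along the line of the instruments, z up. Top at z = 3 mm.
- balance: White laboratory balance, fixed on the left or right end of the mat, 140 (y) x 150 (x) x 48 mm high; round steel pan, 100 mm diameter, on top, display at the front. Origin: underside, straight below the pan's centre, 170 mm from the mat's origin; x away from the robot. Flat pan top 48 mm above the origin; housing 32 mm high, 80 mm before to 70 mm behind the origin.
- stirrer: Grey magnetic stirrer, fixed on the mat's other end, 120 (y) x 140 (x) x 48 mm high, square white ceramic plate of 100 mm on top, black knob at the front. Origin: underside, straight below the plate's centre, 170 mm from the mat's origin; x away from the robot. Flat plate top 48 mm above the origin; housing 80 mm before to 60 mm behind the origin.
- dish: Round open shallow aluminium weighing dish, loose, outer diameter 56, height 16, straight wall 3, floor 3 mm thick, about 50 g. Origin: centre of its underside, z up.
- weight: Brass check weight, loose, 46 mm high: round body of 28 mm diameter up to 26 mm height, a narrow neck, then a knob of 20 mm diameter from 35 to 46 mm height; about 120 g. Origin: centre of its underside, z up.
- beaker: White plastic beaker, loose, open at the top, straight, outer diameter 50, height 65, wall 3 mm, a small lip at the rim that cannot be felt, about 50 g. Origin: centre of its underside, z up.
- tall_jar: Tall slim amber glass jar with a black cap, loose, diameter 44 (straight up to 63 mm), total height 85 mm, cap diameter 38, about 130 g. Origin: centre of its underside, z up.
- squat_jar: Low wide amber glass jar with a black cap, loose, diameter 62 (straight up to 28 mm), total height 50 mm, cap diameter 56 from 34 mm up, about 140 g. Origin: centre of its underside, z up.
- tip_box: Closed pipette-tip box, loose bystander, 55 (x) x 80 (y) x 48 mm high, grey with a white lid. Not to be shifted. Origin: centre of its underside.
- petri: Closed clear petri dish with a pale filling, loose bystander, diameter 60, height 16 mm. Not to be shifted. Origin: centre of its underside.
There are look-alikes about, which are no part of the job. What is shaped like the dish but blue, pink or purple is not meant.

How it is judged (in metres and radians):
On the way, in this order (a step that is already met when the one before it is completed fails the run):
1. the metal dish stands empty on the middle of the balance's pan (horizontal distance between dish and balance below 0.012 m and z of dish in the frame of balance between 0.044 and 0.052 m and angle between dish's own z axis and vertical below 0.1 rad and horizontal distance between weight and dish above 0.03 m and linear speed of dish below 0.02 m/s and contact force between dish and the fingers below 0.1 N), for 0.2 s.
2. the brass weight stands in the middle of the dish on the balance (horizontal distance between dish and balance below 0.012 m and z of dish in the frame of balance between 0.044 and 0.052 m and angle between each of dish, weight's own z axis and vertical below 0.1 rad and horizontal distance between weight and dish below 0.01 m and z of weight in the frame of dish between -0.001 and 0.007 m and linear speed of weight below 0.02 m/s and contact force between weight and the fingers below 0.1 N), for 0.2 s.
At the end, for the whole second after the job is handed in: Dish on pan, beaker on plate (within 12 mm of centre), weight on the dish floor (10 mm), tall jar on the mat midway (15 mm), squat jar on the mat behind it (15 mm off the mat's x axis, gap 12 to 48 mm); all upright within 0.1 rad, released, at rest (all of step 2 and horizontal distance between beaker and stirrer below 0.012 m and z of beaker in the frame of stirrer between 0.044 and 0.052 m and angle between each of beaker, tall_jar, squat_jar's own z axis and vertical below 0.1 rad and horizontal distance between tall_jar and mat below 0.015 m and z of tall_jar in the frame of mat between -0.001 and 0.007 m and y of squat_jar in the frame of mat between -0.015 and 0.015 m and x of squat_jar in the frame of mat above 0.05 m and horizontal distance between squat_jar and tall_jar between 0.065 and 0.101 m and z of squat_jar in the frame of mat between -0.001 and 0.007 m and linear speed of each of dish, beaker, tall_jar, squat_jar below 0.02 m/s and contact force between each of dish, beaker, tall_jar, squat_jar and the fingers below 0.1 N); the robot touches nothing.
It fails at once if the pipette-tip box is shifted by more than 15 mm (distance of tip_box from where it was at the start of the episode above 0.015 m).
It fails at once if the petri dish is shifted by more than 15 mm (distance of petri from where it was at the start of the episode above 0.015 m).
It fails at once if the balance is struck or pressed with more than 40 N (not gently) (contact force between balance and anything else above 40 N).
It also fails if it takes over 120 s, if anything falls off the work surface, if the arm or the gripper's body presses on something with over 40 N, if the wrist force passes 120 N, or if a joint passes its speed limit or range.

### The arm

A 7-joint arm with a two-finger parallel gripper is mounted at the origin on the work surface. World frame = base frame: x ahead of the robot, y to its left, z up, the work surface at z = 0. Lengths are in mm, angles in rad, forces in N, time in s.
With the tool pointing down it reaches from about 425 to 925 mm from the base axis. Payload 6.8 kg.
Tool frame: the origin (TCP) lies where the fingers leave the gripper's body, on its centre line; the fingertips stand 73 mm ahead of it and the grasp point (between the pads) lies 54 mm ahead of it (r.pinch_z is the distance from the TCP to the grasp point, in mm); z points along the fingers, y is the direction in which the jaws open and shut (so a half turn about z gives the same grasp; the last joint's range is limited). The gripper opens to 85 mm and grips with 20 to 120 N. Pads are 22 mm wide; open, the fingers measure 114 mm over their backs; the gripper's body (76 mm by 85 mm) begins 54 mm behind the grasp point. The pads swing forward as they close: fully open they stand 13 mm farther back than shut.
Start: joints at [-1.429, 0.477, 0.022, 1.555, -0.011, 1.109, -0.083], TCP at [166.863, 654.066, 303.908] pointing down, gripper open.
Joint ranges: [-2.96, 2.96], [-0.34, 2.1], [-1.41, 1.46], [0.24, 2.44], [-1.37, 4.51], [0.17, 1.92], [-2.96, 2.96]. Speed limits (rad/s): [2.39, 2.39, 3.14, 3.14, 3.14, 3.14, 3.14].

### API

Orientations are given as a unit quaternion [w, x, y, z].
In Python, from station import r gives the robot as it stands.
- The arm moves only by the tool servo_tool, never from a script. Its argument "steps" is one flat list of numbers, 7 for each row, row after row: the shift along the tool's x, y, z in cm, then the turn, a rotation vector about the tool's x, y, z in rad, then the gripper's target within -1 to 1 (fully open at 1, half-way at 0, shut at -1). In form: [tx, ty, tz, ax, ay, az, gripper, tx, ty, tz, ax, ay, az, gripper, ...]. A call has 1 to 12 rows; each row is the pose to reach, as a shift and turn from the pose commanded when the call began, along the tool's axes at that moment; what a row does not reach only later rows make up. A row lasts 1/10 s, in which the tool goes at most 50 mm and 8.59 degrees, less where a joint would pass 70% of its speed; a pose out of reach is approached as far as the arm can. A call with a gripper value outside its range is refused whole. The fingers move at their own pace and stop on an object; "squeeze" is the grip in N (left out, the last holds). Time passes only in rows, so rows that repeat a pose let the fingers close. It gives the time, the measured TCP pose, the force and the opening at its end, in the units of the state.
- r.state(): the state, without advancing time (a new reading comes with each control period).
- r.camera(name): name is "scene" or "top" or "wrist"; returns a dict with "img" (384x512x3 uint8, red, green, blue), "mtx" (3x3 intrinsics, pixels), "world_from_camera" (4x4, takes a point from camera to world coordinates); the wrist camera has in their place "T_tool_cam" (4x4, takes a point from camera to tool coordinates, whose origin is the TCP and whose axes are the flange's). Camera axes: x right, y up, looking along -z (the intrinsics and any distortion apply to the point x, -y, -z); pixel columns grow to the right and rows downward; lengths in mm; the calibration is good to about 2 mm. A picture is of the moment at which its call begins: read the wrist's pose just before it. There is no depth.
- r.finish_job(): hands the job in, once; it reports no verdict.
The state is a dict: "clock": time; "joint_pos": joint angles; "joint_velocities": joint speeds; "tau": joint torques, N m; "position": TCP position; "tool_rot": TCP orientation; "force": force on the tool from outside, world axes, zero at the start; "torque": the same for the moment, N m; "grip_width": finger opening in mm.
Only numpy, scipy, OpenCV 4.12 (cv2) and the standard library are available. Lean on these libraries where they do the work, as an engineer would, in place of code of your own. Each camera call takes 0.05 s, during which the arm holds its last target. There are 200 camera calls.

## Working session

There is one attempt and no reset: what is moved stays moved. The work goes in short steps, Python scripts to look and compute and a tool call to move; the robot and the scene stay as the last step left them, time stands still between calls to the robot, and variables do not carry over. Pictures are saved under pics/ and viewed, about 12 in all and at most 16, crops included, and the job is handed in when it is done.

Besides the shell and the picture viewer there is one more tool, called after "Call:" in YAML: its name, and indented under it one key for each argument. servo_tool: Moves the arm, as the interface text tells. Its arguments: {"type":"object","properties":{"steps":{"type":"array","items":{"type":"number"}},"squeeze":{"type":"number"}},"required":["steps"]}

```bash
ls; mkdir -p pics; cat > h.py <<'E'
import numpy as np, cv2
from scipy.spatial.transform import Rotation as R
from station import r
def Rq(q): return R.from_quat([q[1],q[2],q[3],q[0]]).as_matrix()
def snap(name,fn=None):
    s=r.state(); c=r.camera(name)
    if name=='wrist':
        T=np.eye(4); T[:3,:3]=Rq(s['tool_rot']); T[:3,3]=s['position']; W=T@np.array(c['T_tool_cam'])
    else: W=np.array(c['world_from_camera'])
    img=np.array(c['img']); 
    if fn:
        cv2.imwrite('pics/%s.png'%fn,img[:,:,::-1]); np.savez('pics/%s.npz'%fn,W=W,K=c['mtx'],img=img,d=np.array(c.get('dist',c.get('distortion',[0]*5)),float))
    return c
def ray(fn,u,v):
    z=np.load('pics/%s.npz'%fn); K=z['K'];W=z['W']
    d=np.array([(u-K[0,2])/K[0,0],-(v-K[1,2])/K[1,1],-1.]); d=W[:3,:3]@d
    return W[:3,3],d/np.linalg.norm(d)
def atz(fn,u,v,h):
    o,d=ray(fn,u,v); return np.round(o+d*(h-o[2])/d[2],1)
def tri(*obs):
    A=np.zeros((3,3));b=np.zeros(3)
    for f,u,v in obs:
        o,d=ray(f,u,v);P=np.eye(3)-np.outer(d,d);A+=P;b+=P@o
    x=np.linalg.solve(A,b); 
    res=[np.linalg.norm((np.eye(3)-np.outer(ray(f,u,v)[1],ray(f,u,v)[1]))@(x-ray(f,u,v)[0])) for f,u,v in obs]
    return np.round(x,1),np.round(res,1)
def proj(fn,p):
    z=np.load('pics/%s.npz'%fn); q=np.linalg.inv(z['W'])@np.append(p,1); K=z['K']
    return np.round([K[0,2]+K[0,0]*q[0]/-q[2],K[1,2]-K[1,1]*q[1]/-q[2]],1)
def delta(x,y,z,yaw=None):
    "tool-frame shift in cm to TCP target"
    s=r.state(); Rm=Rq(s['tool_rot']); return np.round(Rm.T@(np.array([x,y,z])-s['position'])/10,2)
E
python3 - <<'E'
from h import *
for n in ['scene','top','wrist']:
    c=snap(n,n+'0'); print(c.keys(), np.round(c['mtx'],1).tolist())
s=r.state();print(s); print(np.round(Rq(s['tool_rot']),3)); c=r.camera('wrist');print(np.round(c['T_tool_cam'],3))
a=cv2.imread('pics/top0.png');cv2.imwrite('pics/top0x.png',cv2.resize(a,(800,600),interpolation=cv2.INTER_CUBIC))
E
```

```text
pics
dict_keys(['img', 'mtx', 'world_from_camera']) [[416.3, 0.0, 256.0], [0.0, 416.3, 185.5], [0.0, 0.0, 1.0]]
dict_keys(['img', 'mtx', 'world_from_camera']) [[459.8, 0.0, 257.2], [0.0, 459.8, 188.1], [0.0, 0.0, 1.0]]
dict_keys(['img', 'mtx', 'T_tool_cam']) [[310.4, 0.0, 254.0], [0.0, 310.4, 188.6], [0.0, 0.0, 1.0]]
{'clock': 0.15, 'joint_pos': array([-1.42908906,  0.47759789,  0.02232194,  1.55618801, -0.01152901,
        1.10930465, -0.08310408]), 'joint_velocities': array([-0.00175123, -0.00255564,  0.00127112, -0.00416393,  0.00030154,
        0.00113272,  0.00040751]), 'tau': array([ 2.48969372e-03, -5.96927583e+01,  1.60989225e+00, -2.81491005e+01,
        1.26186898e-02,  6.51559691e-03,  4.22987682e-06]), 'position': array([166.76391874, 653.72076765, 303.17211892]), 'tool_rot': array([-5.67492994e-05,  1.24567619e-01,  9.92210884e-01, -6.83191695e-04]), 'force': array([0.12824528, 0.16820416, 0.8602813 ]), 'torque': array([-0.00600081, -0.04605427,  0.04036257]), 'grip_width': 85.56689423731109}
[[-0.969  0.247 -0.   ]
 [ 0.247  0.969 -0.001]
 [-0.    -0.001 -1.   ]]
[[ 0.0000e+00  9.5400e-01  3.0000e-01  7.6011e+01]
 [ 1.0000e+00  0.0000e+00 -1.0000e-03  7.6200e-01]
 [-1.0000e-03  3.0000e-01 -9.5400e-01 -6.8879e+01]
 [ 0.0000e+00  0.0000e+00  0.0000e+00  1.0000e+00]]
```

View pics/top0x.png

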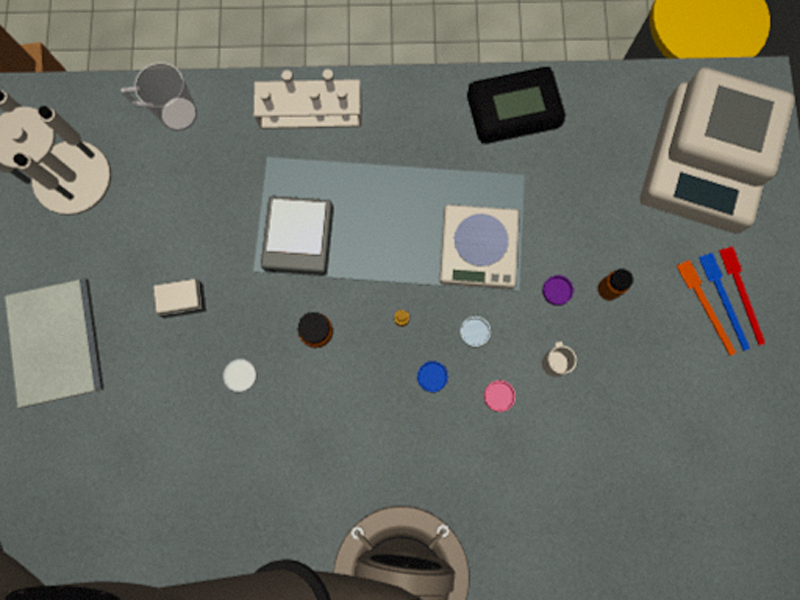

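View pics/scene0.png

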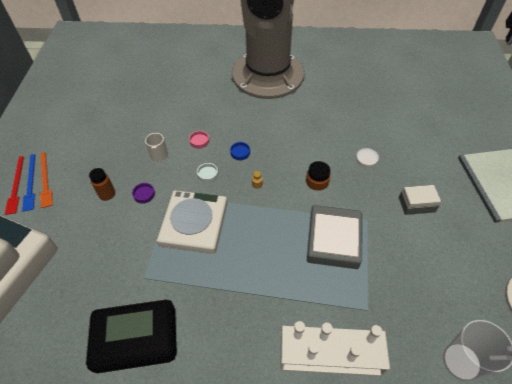

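The top view shows the balance at (481,240) and the stirrer at (297,230). Things that could be taken for the dish:
- silver dish (475,331)
- blue (432,377), pink (500,396) and purple (558,290) look-alikes
- pale petri (239,375)

The rest are the weight (402,318), squat jar (315,329), tall jar (617,284), white beaker (562,360; the big glass one at (160,90) is not meant) and tip box (178,297). I choose the silver dish and check it in a close crop.

```bash
python3 - <<'E'
from h import *
k=1.5625
o={'dish':((475,331),(207,171),16),'weight':((402,317),(257.5,176),46),'beaker':((561,359),(156.5,141),65),'tallcap':((621,279),(97,175),85),'squatcap':((314,329),(319,169),50),'petri':((239,375),(368,157),16),'tipbox':((177,295),(421,194),48),'pan':((481,240),(191,217),51),'plate':((297,228),(337,236),51)}
for n,(a,b,h) in o.items():
    t=('top0',a[0]/k,a[1]/k); print(n,tri(t,('scene0',*b)),atz(*t,h),atz('scene0',*b,h))
for n,p in {'fl':(523,290),'bl':(525,175),'br':(267,157),'fr':(254,271)}.items(): print(n,atz('top0',p[0]/k,p[1]/k,3))
a=cv2.imread('pics/top0.png')[130:270,140:425]; cv2.imwrite('pics/c1.png',cv2.resize(a,None,fx=2.8,fy=2.8,interpolation=cv2.INTER_CUBIC))
E
```

```text
dish (array([ 420.6, -145.1,    9.6]), array([0.3, 0.3])) [ 419.6 -144.7   16. ] [ 425.6 -143.5   16. ]
weight (array([446.1, -10.1,  29.1]), array([1.8, 1.8])) [443.2 -11.9  46. ] [459.   -7.6  46. ]
beaker (array([ 360.3, -286.7,   54.9]), array([2.8, 2.8])) [ 359.6 -287.3   65. ] [ 369.5 -280.    65. ]
tallcap (array([ 497.7, -400.2,   75.7]), array([0., 0.])) [ 495.7 -397.3   85. ] [ 504.7 -395.2   85. ]
squatcap (array([425.6, 147.7,  41.8]), array([1.5, 1.5])) [424.2 145.2  50. ] [432.1 148.   50. ]
petri (array([349.6, 287.7,   7.6]), array([1.4, 1.4])) [348.6 284.4  16. ] [356.7 286.7  16. ]
tipbox (array([493.1, 395. ,  42.7]), array([0.8, 0.8])) [491.8 392.5  48. ] [496.9 393.5  48. ]
pan (array([ 584.9, -159.9,   39.7]), array([0.4, 0.4])) [ 581.7 -159.    51. ] [ 591.8 -157.    51. ]
plate (array([617. , 181.9,  35.2]), array([2.6, 2.6])) [611.9 176.9  51. ] [626.  181.7  51. ]
fl [ 497.  -238.7    3. ]
bl [ 723.7 -255.2    3. ]
br [771.8 243.6   3. ]
fr [544.4 264.1   3. ]
```

View pics/c1.png

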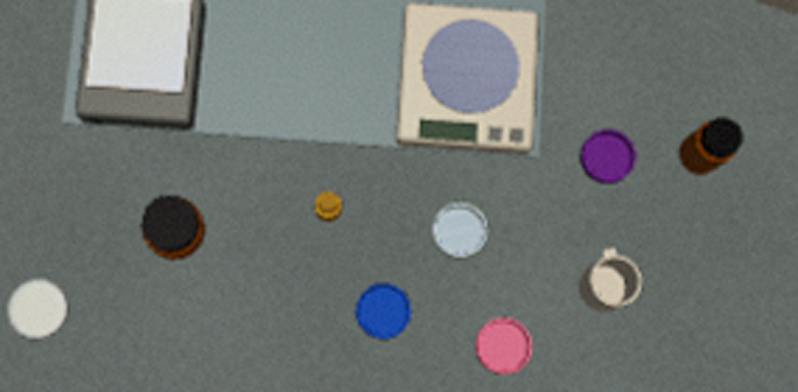

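The crop shows the silver open dish with a metal wall at crop (460,230), clearly unlike the blue (384,311), pink (504,346) and purple (608,156) ones. The beaker's lip points up at (610,253).

```bash
cat >> h.py <<'E'
YAW=0.0
def rows(*wps, yaw=None, base=None):
    "print tool-frame rows (cm, rotvec) for world TCP waypoints; yaw = angle of tool y axis from world y toward +x"
    s=r.state(); Rm=Rq(s['tool_rot']); p0=s['position']
    if yaw is not None:
        sy,cy=np.sin(yaw),np.cos(yaw); Rt=np.array([[-cy,sy,0],[sy,cy,0],[0,0,-1.]])
        rv=R.from_matrix(Rm.T@Rt).as_rotvec()
    else: rv=np.zeros(3)
    for w in wps: print(np.round(Rm.T@(np.array(w)-p0)/10,2).tolist(), np.round(rv,3).tolist())
E
python3 -c "
from h import *
rows((480,420,303),(520,0,300),(440,-145,220),yaw=0.09)"
```

```text
[-36.13, -14.91, 0.05] [-0.001, -0.0, -0.16]
[-50.39, -54.62, 0.39] [-0.001, -0.0, -0.16]
[-46.22, -70.64, 8.41] [-0.001, -0.0, -0.16]
```

Call:
servo_tool:
  steps: [-36.1,-14.9,0,0,0,-0.16,1,-36.1,-14.9,0,0,0,-0.16,1,-36.1,-14.9,0,0,0,-0.16,1,-36.1,-14.9,0,0,0,-0.16,1,-36.1,-14.9,0,0,0,-0.16,1,-36.1,-14.9,0,0,0,-0.16,1,-36.1,-14.9,0,0,0,-0.16,1,-36.1,-14.9,0,0,0,-0.16,1,-50.4,-54.6,0.4,0,0,-0.16,1,-50.4,-54.6,0.4,0,0,-0.16,1,-50.4,-54.6,0.4,0,0,-0.16,1,-50.4,-54.6,0.4,0,0,-0.16,1]
  squeeze: 30

```text
clock: 1.4
position: [498.8, 219.3, 301.9]
tool_rot: [-0.0, 0.045, 0.999, -0.0]
force: [1.5, -0.5, -0.8]
grip_width: 85.3
```

```bash
python3 -c "
from h import *
print(r.state()['position'])
rows((530,50,280),(440,-145,220),yaw=0.09)"
```

```text
[498.84206779 219.25037851 301.88122308]
[-4.62, -16.58, 2.19] [-0.0, -0.0, 0.0]
[2.59, -36.81, 8.19] [-0.0, -0.0, 0.0]
```

Call:
servo_tool:
  steps: [-4.6,-16.6,2.2,0,0,0,1,-4.6,-16.6,2.2,0,0,0,1,-4.6,-16.6,2.2,0,0,0,1,-4.6,-16.6,2.2,0,0,0,1,2.6,-36.8,8.2,0,0,0,1,2.6,-36.8,8.2,0,0,0,1,2.6,-36.8,8.2,0,0,0,1,2.6,-36.8,8.2,0,0,0,1,2.6,-36.8,8.2,0,0,0,1,2.6,-36.8,8.2,0,0,0,1,2.6,-36.8,8.2,0,0,0,1]

```text
clock: 2.5
position: [440.3, -142.7, 220.1]
tool_rot: [0.0, 0.045, 0.999, 0.0]
force: [1.4, 0.8, -0.0]
grip_width: 85.5
```

```bash
python3 -c "
from h import *
snap('wrist','w1');print(r.state()['position'])
a=cv2.imread('pics/w1.png');cv2.imwrite('pics/w1x.png',cv2.resize(a,(800,600),interpolation=cv2.INTER_CUBIC))"
```

```text
[ 440.81262205 -141.96467793  220.25354564]
```

View pics/w1x.png

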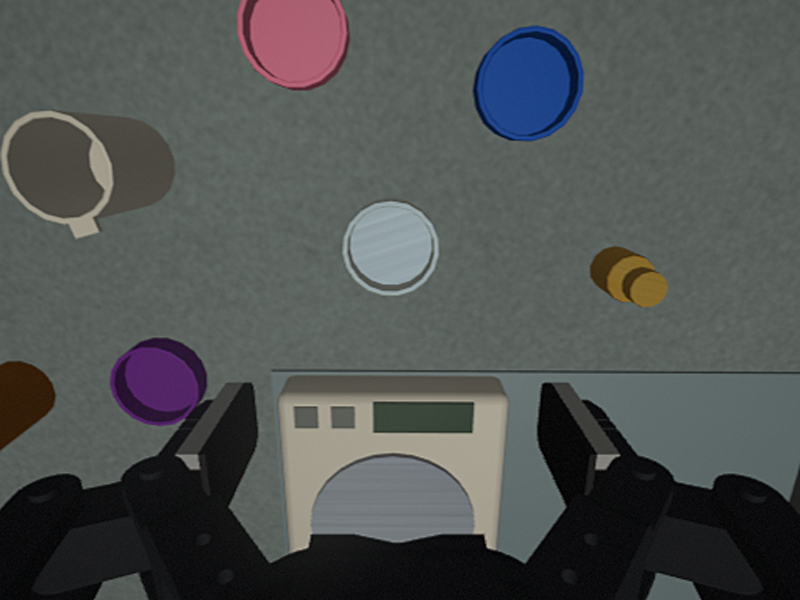

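The wrist view shows the dish rim centred at (391,248), the weight's knob top at (649,289), the beaker rim at (57,167) with its lip at (85,228), and the mat's front edge level at row 372, so the tool is square to the mat.

```bash
python3 -c "
from h import *
k=1.5625
print('dish',atz('w1',391/k,248/k,16),tri(('w1',391/k,248/k),('top0',475/k,331/k),('scene0',207,171)))
print('weight',atz('w1',649/k,289/k,46),tri(('w1',649/k,289/k),('top0',402/k,317/k)))
print('beaker',atz('w1',57/k,167/k,65),tri(('w1',57/k,167/k),('top0',562/k,359/k)))
print(atz('w1',272/k,371/k,3),atz('w1',800/k,373/k,3))
d=atz('w1',391/k,248/k,16)
rows((d[0],d[1],120),(d[0],d[1],76),yaw=0.09)"
```

```text
dish [ 422.1 -143.5   16. ] (array([ 421.8, -144.4,   11.4]), array([1.5, 1.6, 0.2]))
weight [449.8 -10.1  46. ] (array([444.8, -12.8,  52.5]), array([2.8, 2.8]))
beaker [ 361.6 -287.1   65. ] (array([ 360.9, -290.4,   59.7]), array([0.7, 0.7]))
[ 498.9 -228.6    3. ] [531.6 113.9   3. ]
[1.86, -0.32, 10.02] [0.0, 0.001, 0.001]
[1.86, -0.32, 14.42] [0.0, 0.001, 0.001]
```

Call:
servo_tool:
  steps: [1.9,-0.3,4.5,0,0,0,1,1.9,-0.3,9,0,0,0,1,1.9,-0.3,12,0,0,0,1,1.9,-0.3,14,0,0,0,1,1.9,-0.3,14.3,0,0,0,1,1.9,-0.3,14.3,0,0,0,1]

```text
clock: 3.15
position: [421.6, -143.2, 77.0]
tool_rot: [-0.0, 0.044, 0.999, 0.0]
force: [-0.3, 0.2, -0.4]
grip_width: 85.3
```

Call:
servo_tool:
  steps: [0,0,0,0,0,0,0.2,0,0,0,0,0,0,0.2,0,0,0,0,0,0,-0.2,0,0,0,0,0,0,-0.2,0,0,0,0,0,0,-0.2,0,0,0,0,0,0,-0.2,0,0,0,0,0,0,-0.2]

```text
clock: 3.85
position: [421.8, -144.1, 78.3]
tool_rot: [0.001, 0.045, 0.999, 0.0]
force: [-0.8, 0.4, 7.2]
grip_width: 53.4
```

```bash
python3 -c "
from h import *
snap('wrist','w2');s=r.state();print(s['position'],s['force'],s['grip_width'])
a=cv2.imread('pics/w2.png');cv2.imwrite('pics/w2x.png',a)"
```

```text
[ 421.78141817 -144.07310928   78.29295963] [-1.46898798  0.20824334  8.08146065] 53.50806347458621
```

View pics/w2x.png

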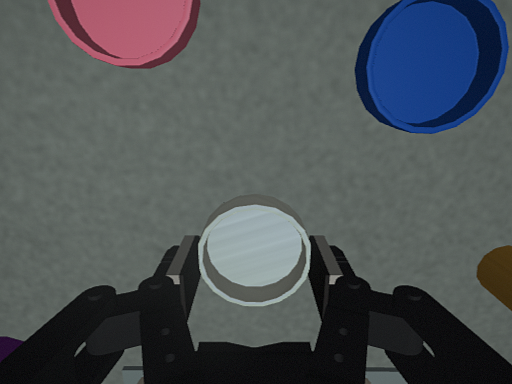

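The picture shows the silver dish between both pads (rim centre about (255,255)). The vertical force of 8 N says the tips are touching the table, so I regrip about 4 mm higher.

Call:
servo_tool:
  steps: [0,0,0,0,0,0,0.6,0,0,0,0,0,0,0.6,0,0,-0.3,0,0,0,0.6,0,0,-0.4,0,0,0,0.6,0,0,-0.4,0,0,0,-0.2,0,0,-0.4,0,0,0,-0.2,0,0,-0.4,0,0,0,-0.2,0,0,-0.4,0,0,0,-0.2,0,0,-0.4,0,0,0,-0.2]

```text
clock: 4.8
position: [421.0, -144.1, 81.4]
tool_rot: [0.0, 0.045, 0.999, 0.0]
force: [-1.9, 0.8, 8.7]
grip_width: 53.6
```

Call:
servo_tool:
  steps: [0,0,-2,0,0,0,-0.2,0,0,-5,0,0,0,-0.2,0,0,-9,0,0,0,-0.2,0,0,-13,0,0,0,-0.2,0,0,-15,0,0,0,-0.2,0,0,-15,0,0,0,-0.2,0,0,-15,0,0,0,-0.2]

```text
clock: 5.5
position: [420.7, -143.9, 230.8]
tool_rot: [0.0, 0.045, 0.999, 0.0]
force: [0.1, -0.6, -0.4]
grip_width: 53.2
```

```bash
python3 -c "
from h import *
print(r.state()['position'])
rows((470,-155,232),yaw=0.095)"
```

```text
[ 420.68613492 -143.92374021  230.78870768]
[-5.01, -0.66, -0.12] [0.0, 0.0, 0.005]
```

```bash
python3 -c "
from h import *
k=1.5625
snap('wrist','w3')
for h in (45,51): print('near edge->centre',atz('w1',392/k,454/k,h)+50*np.array([.9955,-.095,0]))
print('l/r',atz('w1',311/k,520/k,51),atz('w1',474/k,520/k,51))
print(tri(('w1',392/k,454/k),('top0',257.2+0,0)) if 0 else '')
# crop-based pan extents in c1 (2.8x, offset 140,130)
f=lambda u,v:(140+u/2.8,130+v/2.8)
print('top l,r,near,far',[atz('top0',*f(*p),51) for p in ((421,66),(520,66),(470,114),(470,18))])
print('plate corners c1', [atz('top0',*f(*p),51) for p in ((183,93),(86,90),(92,0))])
print('tri near', tri(('w1',392/k,454/k),('top0',*f(472,114))))
a=cv2.imread('pics/w3.png')[150:384,100:420];b=cv2.imread('pics/scene0.png')[180:280,150:370]
a=cv2.resize(a,None,fx=2,fy=2,interpolation=cv2.INTER_CUBIC);b=cv2.resize(b,None,fx=2.9,fy=2.9,interpolation=cv2.INTER_CUBIC)
cv2.imwrite('pics/w3x.png',a);cv2.imwrite('pics/sc.png',b)"
```

```text
near edge->centre [ 588.675 -158.35    45.   ]
near edge->centre [ 584.375 -157.95    51.   ]
l/r [ 576.4 -206.1   51. ] [ 585.4 -108.3   51. ]

top l,r,near,far [array([ 582.9, -109.2,   51. ]), array([ 580.7, -209.9,   51. ]), array([ 531.5, -156.9,   51. ]), array([ 632.9, -161.3,   51. ])]
plate corners c1 [array([559.8, 133.1,  51. ]), array([565.1, 231.5,  51. ]), array([660.8, 227. ,  51. ])]
tri near (array([ 529.1, -155.2,   59.4]), array([2.7, 2.7]))
```

View pics/w3x.png

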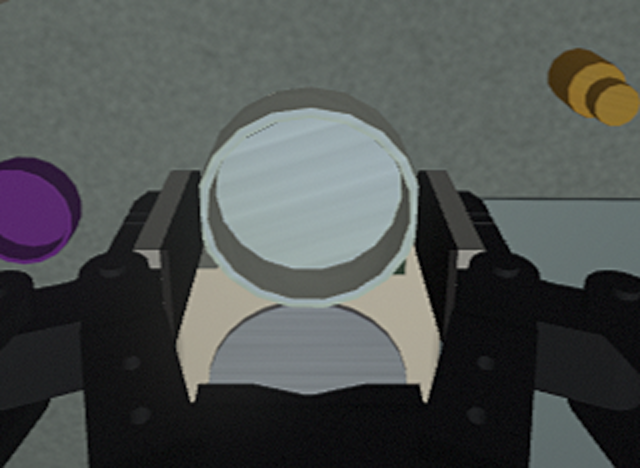

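View pics/sc.png

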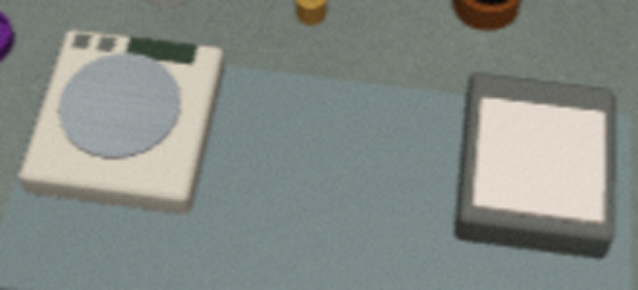

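The picture shows the dish held level (rim centre at crop (308,206)), about 1 mm off the tool's centre. The pan is at about (584,-158). I go above it.

```bash
python3 -c "
from h import *
rows((585,-158,190),(585,-158,140),yaw=0.095)"
```

```text
[-16.54, 0.07, 3.99] [0.0, -0.001, 0.005]
[-16.55, 0.06, 8.99] [0.0, -0.001, 0.005]
```

Call:
servo_tool:
  steps: [-4.5,0,0.5,0,0,0,-0.2,-9,0,1,0,0,0,-0.2,-13,0,2,0,0,0,-0.2,-16,0,3,0,0,0,-0.2,-16.5,0.1,5,0,0,0.005,-0.2,-16.5,0.1,7,0,0,0.005,-0.2,-16.5,0.1,8.5,0,0,0.005,-0.2,-16.5,0.1,9,0,0,0.005,-0.2,-16.5,0.1,9,0,0,0.005,-0.2]

```text
clock: 6.45
position: [584.4, -157.9, 139.7]
tool_rot: [-0.001, 0.048, 0.999, 0.0]
force: [-0.3, -0.3, -0.5]
grip_width: 52.7
```

Call:
servo_tool:
  steps: [0,0,0.2,0,0,0,-0.2,0,0,0.3,0,0,0,-0.2,0,0,0.4,0,0,0,-0.2,0,0,0.4,0,0,0,-0.2]

```text
clock: 6.85
position: [585.5, -157.9, 137.4]
tool_rot: [0.0, 0.047, 0.999, 0.0]
force: [-0.0, -0.5, -0.3]
grip_width: 53.1
```

Call:
servo_tool:
  steps: [0,0,0.2,0,0,0,-0.2,0,0,0.3,0,0,0,-0.2,0,0,0.3,0,0,0,-0.2]

```text
clock: 7.15
position: [585.2, -157.8, 133.8]
tool_rot: [-0.0, 0.047, 0.999, 0.0]
force: [-0.4, -0.1, -1.0]
grip_width: 53.3
```

Call:
servo_tool:
  steps: [0,0,0.1,0,0,0,-0.2,0,0,0.1,0,0,0,-0.2]

```text
clock: 7.35
position: [585.2, -157.9, 132.8]
tool_rot: [-0.0, 0.047, 0.999, 0.0]
force: [-0.4, 0.2, -0.8]
grip_width: 53.0
```

```bash
python3 -c "
from h import *
snap('wrist','w4');s=r.state();print(s['position'],s['force'])
f='w4';k=1
"
```

```text
[ 585.24106073 -157.89402098  132.90267329] [-0.56966681 -0.08494608  0.46701892]
```

View pics/w4.png

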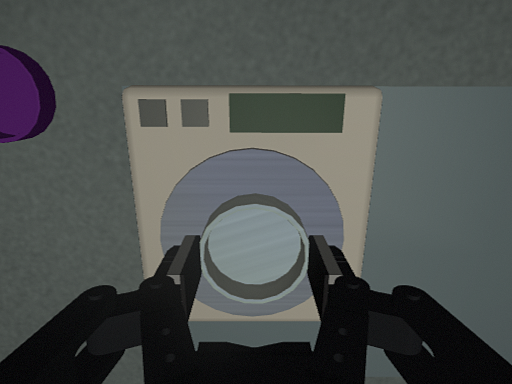

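```bash
python3 -c "
from h import *
n,f=atz('w4',252,148,51),atz('w4',252,316,51);l,q=atz('w4',161,228,51),atz('w4',343,228,51)
print(n,f,(n+f)/2,l,q,(l+q)/2)
print('rim',(atz('w4',255,305,68)+atz('w4',255,204,68))/2,(atz('w4',201,253,68)+atz('w4',308,253,68))/2)
print('edge yaw',atz('w4',125,87,35),atz('w4',380,87,35))"
```

```text
[ 536.1 -153.4   51. ] [ 634.6 -163.    51. ] [ 585.35 -158.2    51.  ] [ 574.1 -205.6   51. ] [ 583.2 -109.5   51. ] [ 578.65 -157.55   51.  ]
rim [ 586.5  -156.75   68.  ] [ 584.15 -156.75   68.  ]
edge yaw [ 501.6 -215.3   35. ] [513.9 -85.7  35. ]
```

The view from close by shows the pan centred at (585,-158), with the dish within 2 mm of it. I lower until contact.

Call:
servo_tool:
  steps: [0,0,0.1,0,0,0,-0.2,0,0,0.15,0,0,0,-0.2,0,0,0.15,0,0,0,-0.2]

```text
clock: 7.7
position: [585.4, -158.0, 132.6]
tool_rot: [0.0, 0.047, 0.999, 0.0]
force: [-3.8, 1.4, 9.9]
grip_width: 52.9
```

Call:
servo_tool:
  steps: [0,0,0.1,0,0,0,-0.2,0,0,0.15,0,0,0,-0.2,0,0,0.15,0,0,0,-0.2]

```text
clock: 8.0
position: [585.4, -158.0, 132.4]
tool_rot: [0.0, 0.048, 0.999, 0.001]
force: [-8.3, 2.6, 22.5]
grip_width: 52.8
```

Call:
servo_tool:
  steps: [0,0,-0.15,0,0,0,-0.2,0,0,-0.2,0,0,0,-0.2,0,0,-0.2,0,0,0,0.4,0,0,-0.2,0,0,0,0.7,0,0,-0.2,0,0,0,1,0,0,-0.2,0,0,0,1,0,0,-0.2,0,0,0,1]

```text
clock: 8.7
position: [585.2, -157.9, 131.8]
tool_rot: [-0.0, 0.047, 0.999, -0.0]
force: [-0.2, -0.2, -0.7]
grip_width: 85.7
```

Call:
servo_tool:
  steps: [0,0,-1,0,0,0,1,0,0,-3,0,0,0,1,0,0,-6,0,0,0,1,0,0,-10,0,0,0,1,0,0,-12,0,0,0,1,0,0,-12,0,0,0,1]

```text
clock: 9.3
position: [587.0, -158.6, 256.3]
tool_rot: [0.004, 0.048, 0.999, -0.0]
force: [-0.0, 0.2, -0.2]
grip_width: 85.6
```

```bash
python3 -c "
from h import *
snap('wrist','w5');snap('top','t5');s=r.state();print(s['position'],s['force'])
a=cv2.imread('pics/w5.png');b=cv2.imread('pics/t5.png')
cv2.imwrite('pics/w5x.png',np.hstack([cv2.resize(a[100:384,60:460],(400,284)),cv2.resize(b[100:242,230:430],(400,284))]))
rows((450,-12,200),yaw=0.095)"
```

```text
[ 585.31818099 -157.79874239  252.56570047] [-0.16929036 -0.06060866 -0.35638789]
[14.86, 13.23, 5.24] [0.0, 0.001, 0.0]
```

View pics/w5x.png

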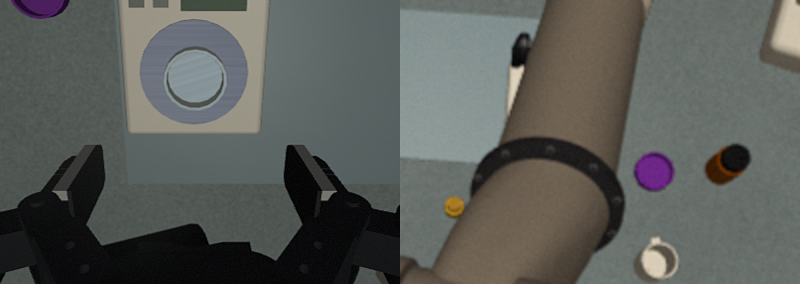

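The dish stands centred on the pan at (195,75), released. Next is the weight.

Call:
servo_tool:
  steps: [4,3.5,0,0,0,0,0.2,8,7,1,0,0,0,0.2,12,10,3,0,0,0,0.2,13.5,13,6,0,0,0,0.2,13.5,13,9,0,0,0,0.2,13.5,13,9,0,0,0,0.2]

```text
clock: 10.0
position: [459.4, -14.5, 158.4]
tool_rot: [-0.005, 0.046, 0.999, -0.001]
force: [-0.8, -1.0, 0.5]
grip_width: 51.4
```

```bash
python3 -c "
from h import *
snap('wrist','w6');s=r.state();print(s['position'],s['force'])
a=cv2.imread('pics/w6.png');cv2.imwrite('pics/w6x.png',a)"
```

```text
[461.35655738 -15.7067964  160.29795976] [1.04688694 0.11791755 0.75976695]
```

View pics/w6x.png

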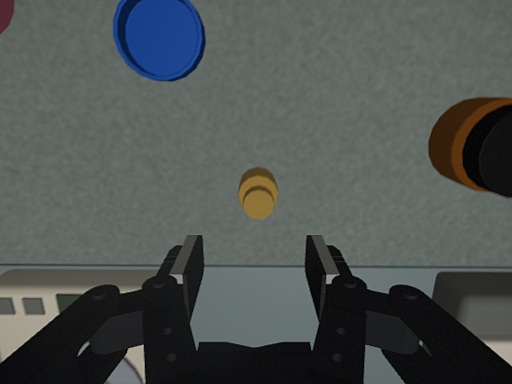

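```bash
python3 -c "
from h import *
p=atz('w6',259,206,46);print(p,tri(('w6',259,206),('w1',649/1.5625,289/1.5625)))
rows((p[0],p[1],125),(p[0],p[1],105),yaw=0.095)"
```

```text
[451.4 -10.   46. ] (array([450.5, -10. ,  46.2]), array([0.7, 0.7]))
[1.02, 0.48, 3.53] [-0.002, -0.006, 0.001]
[1.01, 0.48, 5.53] [-0.002, -0.006, 0.001]
```

Call:
servo_tool:
  steps: [1.0,0.5,1,0,0,0,0,1.0,0.5,3.5,0,0,0,0,1.0,0.5,5,0,0,0,0,1.0,0.5,5.5,0,0,0,0,1.0,0.5,5.5,0,0,0,-0.4,1.0,0.5,5.5,0,0,0,-0.8,1.0,0.5,5.5,0,0,0,-0.8,1.0,0.5,5.5,0,0,0,-0.8,1.0,0.5,5.5,0,0,0,-0.8,1.0,0.5,5.5,0,0,0,-0.8]
  squeeze: 40

```text
clock: 11.05
position: [454.6, -10.2, 107.9]
tool_rot: [0.001, 0.048, 0.999, -0.0]
force: [0.7, -3.8, 7.2]
grip_width: 17.7
```

```bash
python3 -c "
from h import *
s=r.state();print(s['position'],s['force'],s['grip_width'])
rows((451,-10,160),(460,-20,205),(586,-157.5,205),yaw=0.095)"
```

```text
[454.57562721 -10.24008191 107.90849586] [ 0.66683879 -3.83465747  7.2061669 ] 17.727881568524797
[0.35, -0.01, -5.21] [0.0, 0.002, -0.0]
[-0.65, -0.92, -9.71] [0.0, 0.002, -0.0]
[-14.51, -13.41, -9.68] [0.0, 0.002, -0.0]
```

Call:
servo_tool:
  steps: [0,0,-2,0,0,0,-0.8,0,0,-6,0,0,0,-0.8,0,0,-9.7,0,0,0,-0.8,-4,-3.5,-9.7,0,0,0,-0.8,-8,-7,-9.7,0,0,0,-0.8,-12,-11,-9.7,0,0,0,-0.8,-14,-13,-9.7,0,0,0,-0.8,-14.8,-13.4,-9.0,0,0,0,-0.8,-14.8,-13.4,-8.0,0,0,0,-0.8,-14.8,-13.4,-7,0,0,0,-0.8,-14.8,-13.4,-7,0,0,0,-0.8,-14.8,-13.4,-7,0,0,0,-0.8]

```text
clock: 12.25
position: [587.6, -155.7, 176.5]
tool_rot: [-0.001, 0.047, 0.999, 0.0]
force: [-0.3, -0.3, -1.6]
grip_width: 17.9
```

```bash
python3 -c "
from h import *
snap('wrist','w7');s=r.state();print(s['position'],s['force'],s['grip_width'])
a=cv2.imread('pics/w7.png')[130:330,130:380];cv2.imwrite('pics/w7x.png',cv2.resize(a,None,fx=3,fy=3,interpolation=cv2.INTER_CUBIC))
rows((588.8,-157.5,170),yaw=0.095)"
```

```text
[ 587.97342277 -156.04045637  177.04252999] [ 0.540853    0.06540459 -0.6556672 ] 17.6393555737355
[-0.1, -0.14, 0.7] [0.001, -0.001, 0.002]
```

View pics/w7x.png

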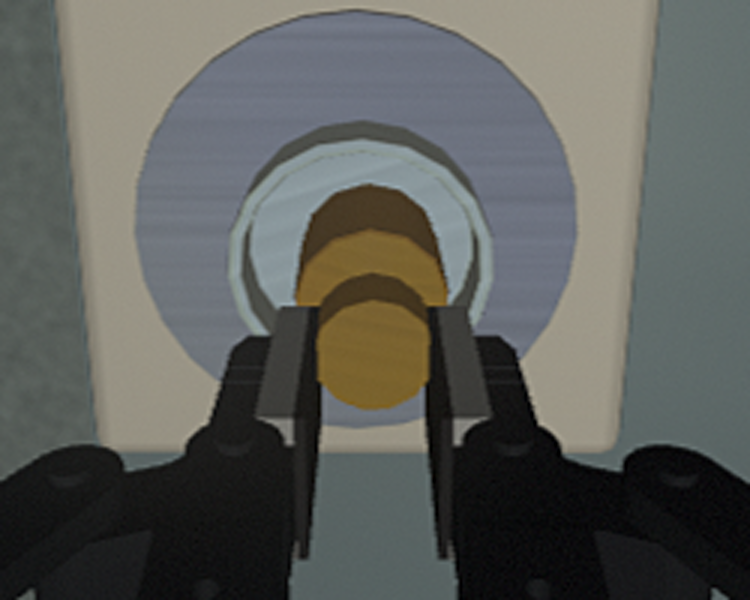

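```bash
python3 -c "
from h import *
f=lambda u,v:(130+u/3,130+v/3)
a=np.array([.9955,-.095,0])
print('dish',atz('w7',*f(361,141),67)+28*a, (atz('w7',*f(229,245),67)+atz('w7',*f(493,245),67))/2)
print('pan',atz('w7',*f(356,10),51)+50*a)
print('weight base',atz('w7',*f(370,185),69)+14*a,'knob',atz('w7',*f(374,350),115), (atz('w7',*f(298,280),95)+atz('w7',*f(447,280),95))/2)"
```

```text
dish [ 588.274 -157.16    67.   ] [ 582.45 -156.6    67.  ]
pan [ 586.375 -158.15    51.   ]
weight base [ 583.037 -154.83    69.   ] knob [ 581.2 -154.   115. ] [ 578.2 -153.9   95. ]
```

The crop shows the weight hanging over the dish, 4 mm short in x and 2 mm off in y. I correct that and lower.

Call:
servo_tool:
  steps: [-0.4,-0.2,0.3,0,0,0,-0.8,-0.4,-0.2,0.7,0,0,0,-0.8,-0.4,-0.2,1.0,0,0,0,-0.8,-0.4,-0.2,1.2,0,0,0,-0.8,-0.4,-0.2,1.3,0,0,0,-0.8,-0.4,-0.2,1.3,0,0,0,-0.8]

```text
clock: 12.9
position: [592.0, -159.6, 163.8]
tool_rot: [-0.0, 0.047, 0.999, 0.0]
force: [-0.6, -0.4, -0.3]
grip_width: 17.8
```

Call:
servo_tool:
  steps: [0,0,0.1,0,0,0,-0.8,0,0,0.2,0,0,0,-0.8,0,0,0.2,0,0,0,-0.8]

```text
clock: 13.2
position: [592.3, -159.6, 162.1]
tool_rot: [0.0, 0.047, 0.999, -0.0]
force: [-0.4, 0.5, -1.8]
grip_width: 17.5
```

Call:
servo_tool:
  steps: [0,0.1,0.1,0,0,0,-0.8,0,0.1,0.15,0,0,0,-0.8,0,0.1,0.15,0,0,0,-0.8]

```text
clock: 13.5
position: [592.7, -159.6, 162.0]
tool_rot: [0.001, 0.048, 0.999, -0.0]
force: [-2.6, -1.1, 9.1]
grip_width: 17.8
```

Contact at the expected height. I release and check.

Call:
servo_tool:
  steps: [0,0,-0.05,0,0,0,-0.7,0,0,-0.05,0,0,0,-0.4,0,0,-0.05,0,0,0,0,0,0,-0.05,0,0,0,0.2,0,0,-0.05,0,0,0,0.2,0,0,-0.05,0,0,0,0.2]

```text
clock: 14.1
position: [592.2, -158.5, 160.8]
tool_rot: [-0.0, 0.047, 0.999, 0.0]
force: [-0.6, -0.7, 0.5]
grip_width: 51.0
```

Call:
servo_tool:
  steps: [0,0,-2,0,0,0,0.4,0,0,-6,0,0,0,1,0,0,-9,0,0,0,1,0,0,-9,0,0,0,1,0,0,-9,0,0,0,1,0,0,-9,0,0,0,1]

```text
clock: 14.7
position: [591.6, -158.2, 249.9]
tool_rot: [-0.001, 0.047, 0.999, 0.0]
force: [-0.3, 0.3, -0.1]
grip_width: 85.5
```

```bash
python3 -c "
from h import *
snap('wrist','w8');s=r.state();print(s['position'],s['force'],s['grip_width'])
a=cv2.imread('pics/w8.png')[90:290,130:380];cv2.imwrite('pics/w8x.png',cv2.resize(a,None,fx=3,fy=3,interpolation=cv2.INTER_CUBIC))
rows((480,-270,250),(400,-290,210),yaw=0.0)"
```

```text
[ 591.57009042 -158.23175186  249.62758517] [-0.25945739 -0.48130881 -0.5863898 ] 85.3637387177322
[10.05, -12.18, -0.02] [0.0, -0.002, -0.095]
[17.82, -14.93, 4.0] [0.0, -0.002, -0.095]
```

View pics/w8x.png

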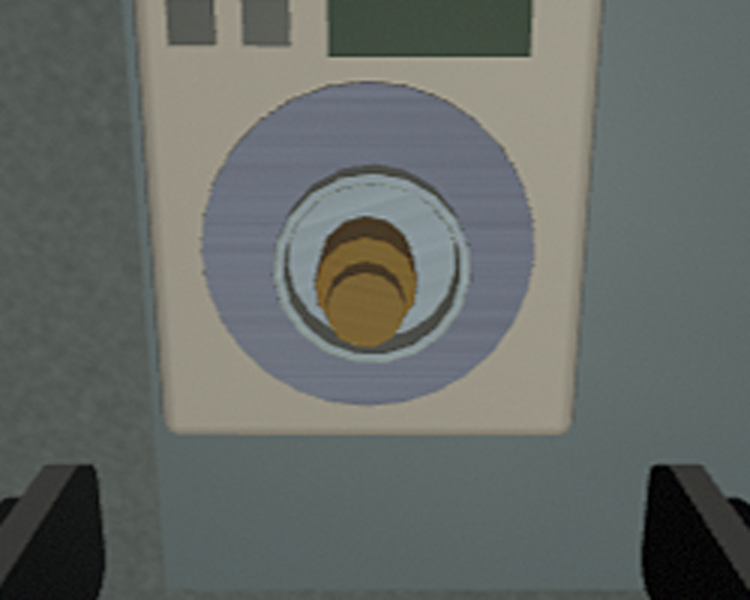

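The weight stands upright at (366,300), in the middle of the dish (371,267), with the dish still centred on the pan. Next is the beaker.

Call:
servo_tool:
  steps: [4,-5,0,0,0,-0.095,1,7,-8,0,0,0,-0.095,1,10,-12,0,0,0,-0.095,1,14,-13,2,0,0,-0.095,1,17,-14,4,0,0,-0.095,1,17.5,-14.5,4,0,0,-0.095,1,17.5,-14.5,4,0,0,-0.095,1,17.5,-14.5,4,0,0,-0.095,1]

```text
clock: 15.55
position: [405.8, -286.2, 211.2]
tool_rot: [0.0, -0.001, 1.0, -0.0]
force: [0.3, 0.1, 0.1]
grip_width: 85.4
```

```bash
python3 -c "
from h import *
f=lambda u,v:(130+u/3,90+v/3)
print('weight knob',atz('w8',*f(366,308),100),'dish',(atz('w8',*f(371,174),67)+atz('w8',*f(371,361),67))/2,'pan',(atz('w8',*f(368,82),51)+atz('w8',*f(368,404),51))/2)
snap('wrist','w9');s=r.state();print(s['position'],s['force'],s['grip_width'])
a=cv2.imread('pics/w9.png');cv2.imwrite('pics/w9x.png',a)"
```

```text
weight knob [ 587.4 -158.4  100. ] dish [ 587.25 -157.15   67.  ] pan [ 585.85 -157.9    51.  ]
[ 406.17491321 -286.00781416  211.36618007] [ 0.38002534 -0.24682972  0.67271658] 85.02653879522694
```

View pics/w9x.png

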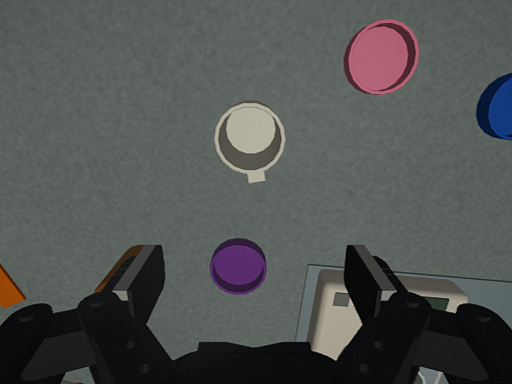

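The picture shows the beaker's rim centre at (250,138) and its lip at (257,177), pointing along +x, so jaws along y are clear of it.

```bash
python3 -c "
from h import *
p=(atz('w9',250,102,65)+atz('w9',250,174,65))/2;print(p,atz('w9',250,138,65),(atz('w9',215,138,65)+atz('w9',285,138,65))/2,tri(('w9',250,138),('w1',57/1.5625,167/1.5625)), 'base',atz('w9',250,130,3))
rows((p[0],p[1],120),(p[0],p[1],100),yaw=0.0)"
```

```text
[ 362.05 -288.25   65.  ] [ 361.2 -288.3   65. ] [ 361.15 -288.3    65.  ] (array([ 361.5, -288.3,   63.2]), array([0.1, 0.1])) base [ 363.1 -289.     3. ]
[4.43, -0.21, 9.13] [-0.0, 0.001, 0.002]
[4.43, -0.21, 11.13] [-0.0, 0.001, 0.002]
```

Call:
servo_tool:
  steps: [4.4,-0.2,1,0,0,0,1,4.4,-0.2,5,0,0,0,1,4.4,-0.2,9,0,0,0,1,4.4,-0.2,11,0,0,0,1,4.4,-0.2,11.7,0,0,0,1,4.4,-0.2,11.7,0,0,0,0.4,4.4,-0.2,11.7,0,0,0,0,4.4,-0.2,11.7,0,0,0,-0.2,4.4,-0.2,11.7,0,0,0,-0.2,4.4,-0.2,11.7,0,0,0,-0.2,4.4,-0.2,11.7,0,0,0,-0.2]
  squeeze: 25

```text
clock: 16.7
position: [361.5, -288.8, 95.3]
tool_rot: [0.001, -0.0, 1.0, -0.001]
force: [0.0, 0.5, 7.4]
grip_width: 49.5
```

```bash
python3 -c "
from h import *
s=r.state();print(s['position'],s['force'],s['grip_width'])
rows((361,-288,240),(530,-340,250),yaw=0.0)"
```

```text
[ 361.45228544 -288.77042452   95.27375037] [0.04577455 0.50846558 7.43538653] 49.49551805440347
[0.0, 0.06, -14.47] [-0.001, 0.003, 0.0]
[-16.9, -5.15, -15.42] [-0.001, 0.003, 0.0]
```

Call:
servo_tool:
  steps: [0,0,-3,0,0,0,-0.2,0,0,-8,0,0,0,-0.2,0,0,-12,0,0,0,-0.2,-4,-1,-15.5,0,0,0,-0.2,-8,-3,-15.5,0,0,0,-0.2,-12,-5,-15.5,0,0,0,-0.2,-16,-7,-15.5,0,0,0,-0.2,-18.5,-8,-15.5,0,0,0,-0.2,-18.5,-8,-15.5,0,0,0,-0.2,-18.5,-8,-15.5,0,0,0,-0.2]

```text
clock: 17.7
position: [544.9, -368.2, 248.8]
tool_rot: [-0.0, -0.0, 1.0, 0.0]
force: [0.2, -0.7, -0.2]
grip_width: 49.6
```

```bash
python3 -c "
from h import *
snap('wrist','j1');s=r.state();print(s['position'],s['force'],s['grip_width'])
rows((600,-20,250),(585,180,250),yaw=0.095)"
```

```text
[ 544.20866455 -368.13570431  248.88383689] [-0.59554225 -0.29024824 -1.39249672] 49.35683316508496
[-5.57, 34.82, -0.1] [0.0, -0.001, 0.095]
[-4.06, 54.81, -0.09] [0.0, -0.001, 0.095]
```

Call:
servo_tool:
  steps: [-4,5,0,0,0,0.095,-0.2,-5,10,0,0,0,0.095,-0.2,-5.5,15,0,0,0,0.095,-0.2,-5.5,20,0,0,0,0.095,-0.2,-5.5,25,0,0,0,0.095,-0.2,-5.5,30,0,0,0,0.095,-0.2,-5.5,35,0,0,0,0.095,-0.2,-5,40,0,0,0,0.095,-0.2,-5,45,0,0,0,0.095,-0.2,-5,50,0,0,0,0.095,-0.2,-5,55,0,0,0,0.095,-0.2,-7,55,0,0,0,0.095,-0.2]

```text
clock: 18.95
position: [611.3, 189.4, 249.1]
tool_rot: [-0.002, 0.043, 0.999, 0.002]
force: [0.7, 1.3, -0.6]
grip_width: 49.5
```

```bash
python3 -c "
from h import *
snap('wrist','j2');s=r.state();print(s['position'],s['force'],s['grip_width'])
rows((480,150,250),(615,180,250),yaw=0.095)"
```

```text
[615.48963962 189.00396126 249.44792201] [ 3.62299819  1.74128045 -0.46217892] 49.45830950937812
[13.16, -5.05, -0.09] [0.004, 0.001, 0.009]
[-0.03, -0.9, -0.06] [0.004, 0.001, 0.009]
```

Call:
servo_tool:
  steps: [4,-1,0,0,0,0,-0.2,8,-3,0,0,0,0,-0.2,12,-5,0,0,0,0,-0.2,13,-5,0,0,0,0,-0.2,13,-5,0,0,0,0,-0.2,13,-5,0,0,0,0,-0.2]

```text
clock: 19.6
position: [481.7, 144.3, 249.8]
tool_rot: [0.001, 0.047, 0.999, 0.001]
force: [-0.5, 1.2, -1.0]
grip_width: 49.8
```

```bash
python3 -c "
from h import *
snap('wrist','j3');s=r.state();print(s['position'],s['force'],s['grip_width'])
ims=[cv2.imread('pics/j%d.png'%i)[:,:] for i in (1,2,3)]
z=np.zeros((300,400,3),np.uint8)
t=[cv2.resize(i,(400,300),interpolation=cv2.INTER_AREA) for i in ims]
cv2.imwrite('pics/m1.png',np.vstack([np.hstack(t[:2]),np.hstack([t[2],z])]))
rows((617,180,250),(617,180,170),yaw=0.095)"
```

```text
[482.202365   144.41753249 249.62409344] [ 0.91604726 -0.0223412  -0.04330235] 49.61263370617555
[-13.08, 4.82, -0.01] [0.001, 0.002, 0.0]
[-13.07, 4.81, 7.99] [0.001, 0.002, 0.0]
```

View pics/m1.png

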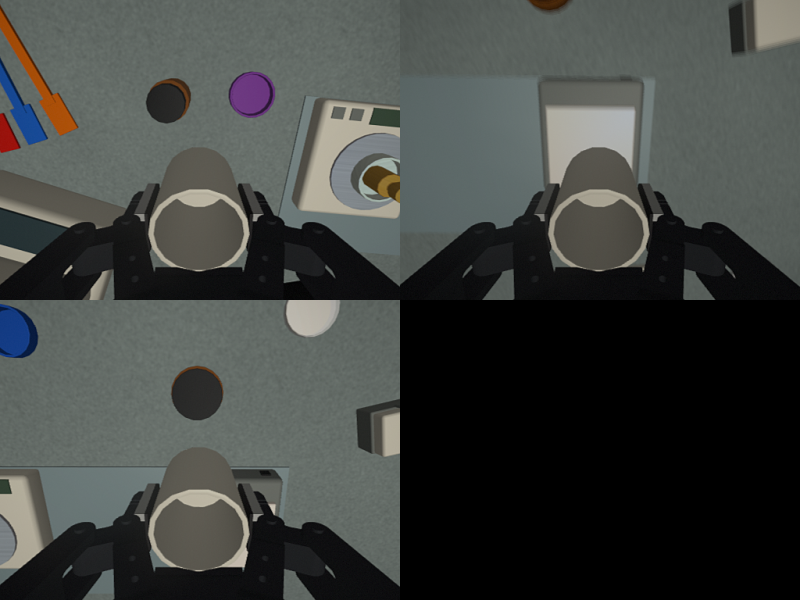

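The montage shows the tall jar's cap at (165,103) in panel 1, the stirrer plate's front edge from (546,107) to (635,107) in panel 2, and the squat cap at (197,392) in panel 3.

```bash
python3 -c "
from h import *
k=.78125
print('tall',atz('j1',165.5/k,103/k,85),tri(('j1',165.5/k,103/k),('top0',621/1.5625,279/1.5625)))
print('squat',atz('j3',197/k,92/k,50),tri(('j3',197/k,92/k),('top0',314/1.5625,329/1.5625)))
l,q=atz('j2',146/k,107/k,51),atz('j2',235/k,107/k,51);print('plate front',l,q,(l+q)/2+50*np.array([.9955,-.095,0]))
"
```

```text
tall [ 498.  -398.8   85. ] (array([ 498.8, -400.6,   73.8]), array([0.7, 0.7]))
squat [428.1 149.   50. ] (array([430.2, 149. ,  16.3]), array([0.7, 0.7]))
plate front [567.8 137.1  51. ] [576.2 234.4  51. ] [621.775 181.     51.   ]
```

Call:
servo_tool:
  steps: [-4,1,0,0,0,0,-0.2,-8,3,0,0,0,0,-0.2,-12,4.5,0,0,0,0,-0.2,-13.1,4.8,2,0,0,0,-0.2,-13.1,4.8,6,0,0,0,-0.2,-13.1,4.8,8,0,0,0,-0.2,-13.1,4.8,8.5,0,0,0,-0.2,-13.1,4.8,8.5,0,0,0,-0.2]

```text
clock: 20.45
position: [616.6, 179.5, 163.2]
tool_rot: [-0.0, 0.047, 0.999, -0.0]
force: [0.8, 0.1, -1.1]
grip_width: 49.5
```

```bash
python3 -c "
from h import *
snap('wrist','j4');s=r.state();print(s['position'])
g=cv2.cvtColor(cv2.imread('pics/j4.png'),cv2.COLOR_BGR2GRAY).astype(int)
for c in (200,254,300): print(c,g[0:240:6,c].tolist())
for v in (110,130): print(v,g[v,60:460:8].tolist())
"
```

```text
[617.04025985 179.68967091 164.49608361]
200 [91, 91, 94, 88, 91, 90, 93, 90, 92, 88, 94, 92, 91, 90, 89, 55, 80, 89, 90, 90, 90, 90, 92, 91, 154, 166, 168, 167, 169, 168, 167, 167, 168, 168, 167, 167, 167, 166, 166, 139]
254 [89, 90, 90, 95, 92, 91, 90, 96, 93, 94, 95, 89, 97, 91, 94, 56, 83, 93, 93, 93, 94, 93, 94, 96, 152, 170, 171, 171, 171, 170, 171, 171, 84, 83, 82, 83, 82, 82, 82, 80]
300 [86, 89, 87, 91, 90, 92, 88, 93, 92, 96, 92, 89, 92, 93, 92, 54, 83, 94, 96, 94, 95, 96, 96, 97, 153, 174, 172, 172, 173, 173, 173, 172, 173, 172, 171, 170, 169, 170, 158, 67]
110 [101, 102, 102, 103, 104, 105, 106, 105, 107, 108, 108, 110, 94, 88, 89, 87, 88, 89, 90, 90, 90, 91, 91, 93, 94, 94, 93, 94, 93, 95, 94, 95, 95, 95, 96, 95, 85, 113, 113, 95, 89, 93, 95, 94, 94, 87, 91, 87, 93, 93]
130 [99, 101, 101, 103, 104, 104, 106, 106, 106, 107, 108, 110, 110, 85, 88, 89, 90, 90, 91, 92, 93, 93, 93, 93, 93, 95, 95, 95, 96, 95, 96, 96, 96, 96, 95, 96, 77, 114, 91, 89, 92, 92, 92, 86, 92, 92, 93, 92, 93, 90]
```

```bash
python3 -c "
from h import *
g=cv2.cvtColor(cv2.imread('pics/j4.png'),cv2.COLOR_BGR2GRAY).astype(int)
e=[140+int(np.argmax(np.diff(g[140:160,c]))) for c in (190,254,310)];print(e)
for v in (155,170):
  d=np.abs(np.diff(g[v,:])); L=120+int(np.argmax(d[120:230]));Rr=270+int(np.argmax(d[270:400])); l,q=atz('j4',L,v,51),atz('j4',Rr,v,51);print(L,Rr,l,q,(l+q)/2)
m=atz('j4',254,e[1],51);print('front mid',m, m+50*np.array([.9955,-.095,0]))
print('bk rim near', )"
```

```text
[142, 142, 142]
170 337 [572.3 134.5  51. ] [581.6 232.9  51. ] [576.95 183.7   51.  ]
172 335 [581.4 134.1  51. ] [590.7 231.5  51. ] [586.05 182.8   51.  ]
front mid [569.3 184.7  51. ] [619.075 179.95   51.   ]
bk rim near
```

Call:
servo_tool:
  steps: [-0.2,0,0.4,0,0,0,-0.2,-0.2,0,0.8,0,0,0,-0.2,-0.2,0,1.2,0,0,0,-0.2,-0.2,0,1.5,0,0,0,-0.2,-0.2,0,1.6,0,0,0,-0.2,-0.2,0,1.7,0,0,0,-0.2]

```text
clock: 21.1
position: [618.0, 179.5, 146.9]
tool_rot: [-0.0, 0.047, 0.999, 0.0]
force: [-0.5, 0.2, -0.6]
grip_width: 49.5
```

Call:
servo_tool:
  steps: [0,0,0.1,0,0,0,-0.2,0,0,0.15,0,0,0,-0.2,0,0,0.15,0,0,0,-0.2]

```text
clock: 21.4
position: [618.1, 179.4, 146.4]
tool_rot: [0.0, 0.047, 0.999, 0.0]
force: [-2.5, 0.0, 6.8]
grip_width: 49.7
```

Call:
servo_tool:
  steps: [0,0,-0.1,0,0,0,0.2,0,0,-0.1,0,0,0,0.5,0,0,-0.1,0,0,0,1,0,0,-0.1,0,0,0,1,0,0,-0.1,0,0,0,1,0,0,-4,0,0,0,1,0,0,-8,0,0,0,1,0,0,-10,0,0,0,1,0,0,-10,0,0,0,1]

```text
clock: 22.3
position: [619.9, 179.7, 249.3]
tool_rot: [0.003, 0.048, 0.999, 0.001]
force: [0.2, -1.3, -0.5]
grip_width: 85.3
```

```bash
python3 -c "
from h import *
snap('wrist','w10')
rows((428.5,149,245),(428.5,149,120),(428.5,149,78),yaw=0.095)"
```

```text
[18.65, -4.85, 0.14] [0.002, 0.003, 0.0]
[18.68, -4.87, 12.64] [0.002, 0.003, 0.0]
[18.69, -4.87, 16.84] [0.002, 0.003, 0.0]
```

Call:
servo_tool:
  steps: [4.5,-1,0,0,0,0,1,9,-2.5,0,0,0,0,1,13.5,-4,0,0,0,0,1,17.5,-4.9,1,0,0,0,1,18.7,-4.9,5,0,0,0,1,18.7,-4.9,9.5,0,0,0,1,18.7,-4.9,12,0,0,0,1,18.7,-4.9,12,0,0,0,1,18.7,-4.9,12,0,0,0,1]

```text
clock: 23.25
position: [426.9, 147.9, 125.1]
tool_rot: [-0.001, 0.048, 0.999, -0.001]
force: [-0.2, 0.1, 1.2]
grip_width: 85.6
```

```bash
python3 -c "
from h import *
snap('wrist','j5');s=r.state();print(s['position'])
g=cv2.cvtColor(cv2.imread('pics/j5.png'),cv2.COLOR_BGR2GRAY)
im=cv2.imread('pics/j5.png').astype(int)
m=((im.max(2)<50)).astype(np.uint8)
a=cv2.imread('pics/j5.png'); cols=np.where(m[210])[0]; print(cols.min() if len(cols) else None, [ (int(v),np.where(m[v,150:360])[0][[0,-1]].tolist() if m[v,150:360].any() else None) for v in range(100,320,20)])
rows((428.5,149,76.5),yaw=0.095)"
```

```text
[427.56364941 148.25820561 125.93181562]
217 [(100, None), (120, None), (140, None), (160, None), (180, None), (200, [80, 129]), (220, [61, 148]), (240, [53, 156]), (260, [0, 209]), (280, [0, 209]), (300, [0, 209])]
[-0.09, 0.08, 4.94] [-0.0, 0.0, -0.0]
```

Call:
servo_tool:
  steps: [-0.1,0.1,2,0,0,0,1,-0.1,0.1,4,0,0,0,1,-0.1,0.1,5,0,0,0,1,-0.1,0.1,5,0,0,0,1,-0.1,0.1,5,0,0,0,0.4,-0.1,0.1,5,0,0,0,0.2,-0.1,0.1,5,0,0,0,0.1,-0.1,0.1,5,0,0,0,0.1,-0.1,0.1,5,0,0,0,0.1]
  squeeze: 45

```text
clock: 24.2
position: [428.9, 149.4, 76.9]
tool_rot: [0.001, 0.047, 0.999, 0.001]
force: [-1.3, -1.4, 8.6]
grip_width: 60.4
```

```bash
python3 -c "
from h import *
s=r.state();print(s['position'],s['force'],s['grip_width'])
print(atz('j5',254,194,50)+28*np.array([.9955,-.095,0]))
O=np.array([585.6,-158])*.5+.5*np.array([619.1,179.9]);ang=np.arctan2(619.1-585.6,337.9);print('mat',O,ang)
q=O+85*np.array([np.cos(ang),-np.sin(ang)]);print('squat tgt',q)
rows((428,149,230),(q[0],q[1],230),(q[0],q[1],90),yaw=0.095)"
```

```text
[428.93181561 149.3641933   76.85955187] [-1.29730492 -1.44160827  8.63639265] 60.42309451274953
[426.974 148.54   50.   ]
mat [602.35  10.95] 0.09881883584592113
squat tgt [686.93531822   2.56406286]
[0.07, -0.03, -15.31] [0.001, 0.001, 0.0]
[-27.1, -12.15, -15.29] [0.001, 0.001, 0.0]
[-27.08, -12.17, -1.29] [0.001, 0.001, 0.0]
```

Call:
servo_tool:
  steps: [0,0,-3,0,0,0,0.1,0,0,-7,0,0,0,0.1,0,0,-11,0,0,0,0.1,-4.5,-2,-11,0,0,0,0.1,-9,-4,-11,0,0,0,0.1,-13.5,-6,-11,0,0,0,0.1,-18,-8,-11,0,0,0,0.1,-22.5,-10,-11,0,0,0,0.1,-26.5,-12,-10,0,0,0,0.1,-27.3,-12.2,-6,0,0,0,0.1,-27.3,-12.2,-2,0,0,0,0.1,-27.3,-12.2,-1.3,0,0,0,0.1]

```text
clock: 25.4
position: [685.4, 2.0, 84.0]
tool_rot: [-0.004, 0.047, 0.999, -0.0]
force: [-1.4, 0.9, -1.7]
grip_width: 60.1
```

```bash
python3 -c "
from h import *
s=r.state();print(s['position'],s['force'],s['grip_width'])
rows((688.5,2.5,82.5),yaw=0.097)"
```

```text
[685.40261821   1.97411012  84.01032176] [-1.41951747  0.92436132 -1.68040119] 60.05357545252655
[-0.3, 0.08, 0.15] [-0.001, -0.008, 0.002]
```

Call:
servo_tool:
  steps: [0,0,0,0,0,0,0.1,0,0,0,0,0,0,0.1,0,0,0,0,0,0,0.1]

```text
clock: 25.7
position: [689.9, 2.2, 91.3]
tool_rot: [0.002, 0.047, 0.999, 0.0]
force: [-0.1, 0.6, -0.2]
grip_width: 60.1
```

Call:
servo_tool:
  steps: [0,0,0.5,0,0,0,0.1,0,0,0.9,0,0,0,0.1,0,0,1.0,0,0,0,0.1,0,0,1.0,0,0,0,0.1]

```text
clock: 26.1
position: [689.0, 2.2, 80.0]
tool_rot: [0.001, 0.047, 0.999, 0.0]
force: [-2.3, 1.6, 8.7]
grip_width: 60.3
```

Call:
servo_tool:
  steps: [0,0,0.1,0,0,0,0.1,0,0,0.15,0,0,0,0.1,0,0,0.15,0,0,0,0.1]

```text
clock: 26.4
position: [689.0, 2.1, 79.9]
tool_rot: [0.0, 0.047, 0.999, 0.001]
force: [-7.8, 1.3, 20.1]
grip_width: 59.8
```

Standing on the mat. I release, rise and head for the tall jar.

Call:
servo_tool:
  steps: [0,0,-0.15,0,0,0,0.1,0,0,-0.15,0,0,0,0.5,0,0,-0.15,0,0,0,1,0,0,-0.15,0,0,0,1,0,0,-0.15,0,0,0,1,0,0,-4,0,0,0,1,0,0,-9,0,0,0,1,0,0,-13,0,0,0,1,0,0,-17,0,0,0,1,0,0,-17,0,0,0,1,0,0,-17,0,0,0,1]

```text
clock: 27.5
position: [688.9, 1.9, 247.9]
tool_rot: [0.001, 0.047, 0.999, 0.0]
force: [-1.4, 0.1, -1.0]
grip_width: 85.7
```

```bash
python3 -c "
from h import *
snap('wrist','w11');s=r.state();print(s['position'],s['force'])
rows((600,-200,250),(500,-400,250),(500,-400,150),yaw=0.0)"
```

```text
[688.12080072   2.0620829  246.3157838 ] [-0.10871886 -0.25888325 -0.15139774]
[6.86, -20.95, -0.36] [0.0, -0.001, -0.095]
[14.92, -41.81, -0.36] [0.0, -0.001, -0.095]
[14.91, -41.81, 9.64] [0.0, -0.001, -0.095]
```

Call:
servo_tool:
  steps: [1.5,-4.5,0,0,0,-0.095,1,3,-9,0,0,0,-0.095,1,4.5,-13.5,0,0,0,-0.095,1,6,-18,0,0,0,-0.095,1,7.5,-22.5,0,0,0,-0.095,1,9,-27,0,0,0,-0.095,1,11,-31.5,0,0,0,-0.095,1,13,-36,0,0,0,-0.095,1,14,-40,1,0,0,-0.095,1,14.5,-41.8,5,0,0,-0.095,1,14.5,-41.8,7,0,0,-0.095,1,14.5,-41.8,7,0,0,-0.095,1]

```text
clock: 28.75
position: [501.7, -399.2, 171.8]
tool_rot: [-0.004, 0.001, 1.0, 0.003]
force: [-0.0, 0.7, 0.6]
grip_width: 85.2
```

Call:
servo_tool:
  steps: [0,0,0,0,0,0,1,0,0,0,0,0,0,1]

```text
clock: 28.95
position: [505.5, -400.1, 177.7]
tool_rot: [0.0, -0.001, 1.0, -0.0]
force: [0.4, -0.5, 0.3]
grip_width: 85.4
```

```bash
python3 -c "
from h import *
snap('wrist','j6');s=r.state();print(s['position'],s['force'])
a=cv2.imread('pics/w11.png');b=cv2.imread('pics/j6.png')
t=[cv2.resize(i,(400,300),interpolation=cv2.INTER_AREA) for i in (a,b)]
cv2.imwrite('pics/m2.png',np.hstack(t))"
```

```text
[ 505.66762583 -400.17333471  178.1069319 ] [-0.13682985 -0.29294786 -0.19636385]
```

View pics/m2.png

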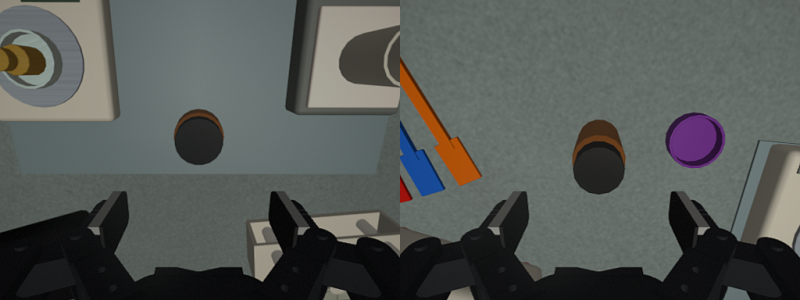

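The left panel shows the squat jar standing behind the midpoint, with weight, dish and beaker in place. The right panel shows the tall jar's cap at (598,168).

```bash
python3 -c "
from h import *
k=.78125
p=atz('j6',198/k,168/k,85);print('tall',p,tri(('j6',198/k,168/k),('j1',165.5/k,103/k)))
print('squat',atz('w11',198.5/k,141/k,53))
rows((p[0],p[1],98),yaw=0.0)"
```

```text
tall [ 496.2 -399.8   85. ] (array([ 498.8, -399.7,   78.6]), array([0.1, 0.1]))
squat [689.   3.  53.]
[0.96, 0.04, 8.01] [-0.001, 0.002, 0.001]
```

Call:
servo_tool:
  steps: [0.8,0,2,0,0,0,1,0.8,0,5,0,0,0,1,0.8,0,7.5,0,0,0,1,0.8,0,8.1,0,0,0,1,0.8,0,8.1,0,0,0,1,0.8,0,8.1,0,0,0,0.2,0.8,0,8.1,0,0,0,-0.2,0.8,0,8.1,0,0,0,-0.4,0.8,0,8.1,0,0,0,-0.4,0.8,0,8.1,0,0,0,-0.4,0.8,0,8.1,0,0,0,-0.4]
  squeeze: 45

```text
clock: 30.1
position: [497.4, -400.9, 97.5]
tool_rot: [0.001, -0.0, 1.0, -0.0]
force: [-0.9, 1.0, 6.4]
grip_width: 43.3
```

```bash
python3 -c "
from h import *
s=r.state();print(s['position'],s['force'],s['grip_width'])
p=s['position']
dx=p[0]-497
rows((p[0],p[1],250),(560,-150,260),(604+dx,10.8,260),yaw=0.0)"
```

```text
[ 497.3678913  -400.9141887    97.47744507] [-0.86281207  0.97782956  6.44346518] 43.28404420378012
[-0.03, -0.01, -15.25] [-0.001, 0.002, 0.0]
[-6.3, 25.07, -16.26] [-0.001, 0.002, 0.0]
[-10.74, 41.15, -16.27] [-0.001, 0.002, 0.0]
```

Call:
servo_tool:
  steps: [0,0,-4,0,0,0,-0.4,0,0,-9,0,0,0,-0.4,0,0,-13,0,0,0,-0.4,0,0,-16.3,0,0,0,-0.4,-1.5,4.5,-16.3,0,0,0,-0.4,-3,9,-16.3,0,0,0.05,-0.4,-4.5,14,-16.3,0,0,0.095,-0.4,-5.5,18.5,-16.3,0,0,0.095,-0.4,-6.5,23,-16.3,0,0,0.095,-0.4,-8,28,-16.3,0,0,0.095,-0.4,-9.5,33,-16.3,0,0,0.095,-0.4,-10.5,37.5,-16.3,0,0,0.095,-0.4]

```text
clock: 31.3
position: [601.8, -24.0, 259.5]
tool_rot: [0.0, 0.048, 0.999, 0.0]
force: [1.0, -0.2, -0.3]
grip_width: 42.9
```

Call:
servo_tool:
  steps: [0,3,0,0,0,0,-0.4,0,3.6,0,0,0,0,-0.4,0,3.6,0,0,0,0,-0.4,0,3.6,0,0,0,0,-0.4]

```text
clock: 31.7
position: [604.6, 8.0, 259.2]
tool_rot: [0.0, 0.048, 0.999, -0.0]
force: [0.3, -0.8, -2.0]
grip_width: 42.6
```

```bash
python3 -c "
from h import *
s=r.state();print(s['position'],s['force'],s['grip_width'])
rows((604,10.8,105),yaw=0.098)"
```

```text
[604.56631034   7.98645508 259.23414553] [ 0.27405334 -0.76737242 -1.97768652] 42.639828903658476
[0.09, 0.29, 15.42] [-0.001, 0.0, 0.001]
```

Call:
servo_tool:
  steps: [0.1,0.2,4,0,0,0,-0.4,0.1,0.2,8,0,0,0,-0.4,0.1,0.2,12,0,0,0,-0.4,0.1,0.2,14.5,0,0,0,-0.4,0.1,0.2,15.3,0,0,0,-0.4,0.1,0.2,15.4,0,0,0,-0.4,0.1,0.2,15.4,0,0,0,-0.4]

```text
clock: 32.4
position: [604.9, 10.9, 106.3]
tool_rot: [0.001, 0.048, 0.999, -0.0]
force: [0.8, 0.0, -1.4]
grip_width: 42.9
```

Call:
servo_tool:
  steps: [0,0,0.2,0,0,0,-0.4,0,0,0.4,0,0,0,-0.4,0,0,0.45,0,0,0,-0.4,0,0,0.45,0,0,0,-0.4]

```text
clock: 32.8
position: [604.2, 12.1, 100.8]
tool_rot: [0.0, 0.047, 0.999, 0.0]
force: [1.0, -0.0, -1.6]
grip_width: 43.0
```

Call:
servo_tool:
  steps: [0,0,0.1,0,0,0,-0.4,0,0,0.15,0,0,0,-0.4,0,0,0.15,0,0,0,-0.4]

```text
clock: 33.1
position: [604.3, 12.1, 100.4]
tool_rot: [0.0, 0.047, 0.999, 0.0]
force: [-3.9, 0.4, 12.2]
grip_width: 43.0
```

Call:
servo_tool:
  steps: [0,0,-0.1,0,0,0,-0.2,0,0,-0.1,0,0,0,0.3,0,0,-0.1,0,0,0,0.8,0,0,-0.1,0,0,0,0.8,0,0,-0.1,0,0,0,0.8,0,0,-4,0,0,0,0.8,0,0,-9,0,0,0,1,0,0,-13,0,0,0,1,0,0,-17,0,0,0,1,-2,0,-22,0,0,0,1,-6,0,-26,0,0,0,1,-8,0,-26,0,0,0,1]

```text
clock: 34.3
position: [686.5, 4.1, 365.2]
tool_rot: [0.005, 0.047, 0.999, 0.001]
force: [0.6, 0.1, -0.2]
grip_width: 85.2
```

Call:
servo_tool:
  steps: [0,0,0,0,0,0,1,0,0,0,0,0,0,1,0,0,0,0,0,0,1]

```text
clock: 34.6
position: [682.5, 4.5, 357.7]
tool_rot: [-0.001, 0.047, 0.999, -0.0]
force: [0.0, 0.6, -0.5]
grip_width: 84.9
```

```bash
python3 -c "
from h import *
snap('wrist','f1');snap('scene','f2');s=r.state();print(s['position'],s['force'])
a=cv2.imread('pics/f1.png');b=cv2.imread('pics/f2.png')[110:300,110:450]
cv2.imwrite('pics/m3.png',np.vstack([cv2.resize(a,(480,360)),cv2.resize(b,(480,240))]))"
```

```text
[682.65249084   4.52889055 358.12825359] [ 0.10996129 -0.15910215  0.08824677]
```

View pics/m3.png

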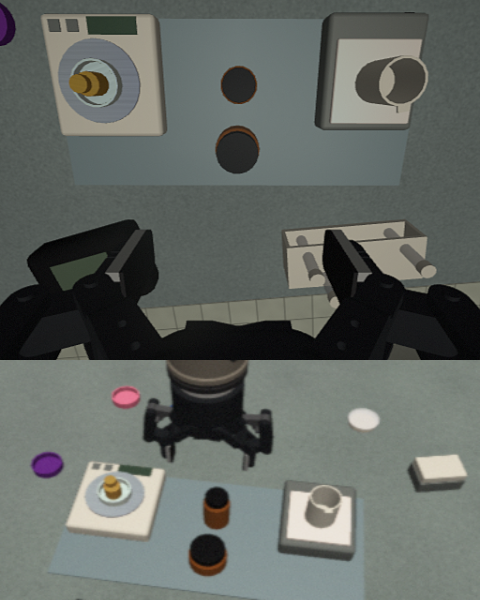

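```bash
python3 -c "
from h import *
k=.9375
for n,(u,v,h) in dict(tall=(238.5,85,88),squat=(237.5,150,53),beaker=(403,81,116),knob=(81,84,100),pan=(99,81,51),dish=(94.5,83,67)).items(): print(n,atz('f1',u/k,v/k,h))
l,q=[atz('f1',u/k,v/k,51) for u,v in ((337,39),(330,123))];c=atz('f1',424/k,39/k,51);print('plate',(q+c)/2)
"
```

```text
tall [606.1  13.1  88. ]
squat [686.6   4.2  53. ]
beaker [618.2 179.6 116. ]
knob [ 589.2 -154.6  100. ]
pan [ 585.1 -156.7   51. ]
dish [ 587.8 -155.3   67. ]
plate [619.2  180.55  51.  ]
```

```bash
python3 -c "
from station import r
print(r.state()['clock'],r.finish_job())"
```

```text
the job is handed in; nothing more can be done
34.7 None
```

The job is handed in at 34.7 s on the robot's clock, with all five things placed. I put the dish on the pan first, then the weight in the dish, the beaker on the stirrer's plate, the squat jar, and last the tall jar.

| Check in the last pictures | Found | Allowed |
|---|---|---|
| Dish from the pan's centre | about 3 mm | 12 mm |
| Weight from the dish's centre | about 2 mm | 10 mm |
| Beaker from the plate's centre | about 1 mm | 12 mm |
| Tall jar from the midpoint | about 4 mm | 15 mm |
| Jar centre spacing | about 81 mm, a gap near 28 mm | 65 to 101 mm |
| Squat jar off the mat's axis | about 2 mm | 15 mm |

Everything looked upright and released, and I saw no sign that the tip box or petri dish had moved; I did not measure them again. The highest upward wrist force in any set-down reading was 22.5 N, when the dish touched the pan, against the 40 N limit on the balance.

**Disagreements:** Heights from the scene and top cameras together came out roughly 5 to 17 mm low against the text. The squat jar's cap came out 34 mm low from two views close together. I used the text's heights with the wrist camera instead, and felt for contact at each set-down. The earlier and last estimates of the tall jar and the jar spacing differed by up to about 3 mm. The hand-in gives no verdict, so I cannot confirm the judged result.

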